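# Seat the bayonet cap on the expansion tank and hold it down

## Task

Fit the bayonet pressure cap on the neck of the aluminium expansion tank: let its two lugs down through the two notches, push it in against the spring, and turn it clockwise (seen from above) a quarter turn to its stop. Finish still gripping the cap by its wing and pressing it fully home, with its flange flat on the rim of the neck, so that the new seal beds in: do not let go. Leave the other things on the bench where they are.

Things in the scene. Friction and masses are not known exactly. Their poses are not given: they have to be found in the camera images.
- cap_wing (a point): Centre of the wing of the loose bayonet cap, which stands upright on its foot; on the cap's axis (z), 45 mm above the foot. The wing is a bare metal upright flat bar 46 mm long (along x), 14 mm thick (y), 46 mm tall: grip it across its thickness. The flange's top is 23 mm below this point; keep fingertips above it. 80 to 170 g. The low round cap without a wing is not wanted.
- cap_foot (a point): Centre of the cap's underside; axes as cap_wing. Up from here: steel shaft 28 mm in diameter, 17 mm high, its lowest 5 mm carrying two opposite lugs (46 mm tip to tip along x, 9 mm wide, 5 mm thick) straight under the wing and in line with it; then a black round flange 60 mm in diameter, 17 to 22 mm above the foot; then the wing. Same after half a turn.
- tank: Fixed aluminium expansion tank, left or right of the middle, a box 160 (x) by 120 (y) mm, top 75 mm above the bench, hose stubs on its ends, the neck upright in the middle of its top. Origin: centre of its underside, z up. Stops in the neck bar an anticlockwise turn and end the clockwise turn about 93 degrees from the notches, with the wing along the tank's y.
- neck (a point): Centre of the neck's mouth at its flat rim, 110 mm above the bench; axes as the tank. Neck 72 mm in outer diameter; lip 8 mm thick with a round hole 33 mm in diameter and two notches 15 mm wide along +x and -x, reaching 28 mm from the axis: lugs pass when the wing lies along this x. Home: flange on rim, cap_wing 28 mm above this point, lugs 4 mm below the lip.
- valve (a joint): How far the sprung plate in the neck is pushed down (m): 0 at rest, its top 6 mm below the rim, where the shaft's foot meets it; 0.011 with the cap home; stop at 0.014. Needs 4 N at first, about 9 N as the lugs clear the lip (0.007, the cap can then turn), 12 N home. If not pressed, a turned cap is lifted 4 mm off the rim but stays in.
Things that resemble listed ones, but are neither listed nor needed, are in the scene too. Leave any pink or purple look-alike of the part that bears cap_wing alone.

How it is judged:
By the outcome, as a careful person would: the job done as asked, in the order asked, and still so for the second after the job is handed in, while the arm keeps its last pose, push and grip.
It also fails if it takes over 45 s, if anything falls off the work surface, if the arm or the gripper's body presses on something with over 40 N, if the wrist force passes 120 N, or if a joint passes its speed limit or range.

## Robot

A 6-joint arm with a two-finger parallel gripper is mounted at the origin on the work surface. World frame = base frame: x ahead of the robot, y to its left, z up, the work surface at z = 0. Lengths are in m, angles in rad, forces in N, time in s.
With the tool pointing down it reaches from about 0.3 to 0.875 m from the base axis. Payload 6.4 kg.
Tool frame: the origin (TCP) lies at the very end of the fingers, on their centre line; the grasp point (between the pads) lies 19 mm behind it; z points along the fingers, y is the direction in which the jaws open and shut (so a half turn about z gives the same grasp; the last joint's range is limited). The gripper opens to 85 mm and grips with 20 to 120 N. Pads are 22 mm wide; open, the fingers measure 114 mm over their backs; the gripper's body (76 mm by 85 mm) begins 54 mm behind the grasp point. The pads swing forward as they close: fully open they stand 13 mm farther back than shut.
Start: joints at [1.008, 0.181, 1.607, -0, 1.354, -0.206], TCP at [0.201, 0.539, 0.231] pointing down, gripper open.
Joint ranges: [-2.99, 2.99], [-0.89, 2.07], [0.3, 2.58], [-1.14, 4.28], [0, 2.63], [-3.12, 3.12]. Speed limits (rad/s): [2.57, 2.57, 3.01, 3.14, 3.14, 3.14].

## Interface

Orientations are given as a unit quaternion [w, x, y, z].
In Python, from bench import telemetry, imaging, ctrl gives the robot as it stands.
- The arm moves only by the shell command python3 -m pendant 'ROWS' [OPENING]. ROWS is JSON, a list that holds one entry, the list of rows, each a list of 6 numbers: the shift along the tool's x, y, z in units of 200 mm (1.0 is 200 mm), then the turn, a rotation vector about the tool's x, y, z in units of pi rad (1.0 is pi rad). In form: [[[tx, ty, tz, rx, ry, rz], ...]]. A call has 1 to 12 rows; each row shifts and turns the pose as measured when the row begins, along the tool's axes as they then stand; what a row does not reach is not made up. A row lasts 1/8 s, in which the tool goes at most 62.5 mm and 10.7 degrees, less where a joint would pass 70% of its speed; a pose out of reach is approached as far as the arm can. A call with a number of a shift or a turn outside -1 to 1 is refused whole. A call with a gripper value outside its range is refused whole. OPENING is the closure, from 0 (fully open) to 1 (shut), set as the call begins (- or left out, the last holds). The fingers move at their own pace and stop on an object; the grip force is fixed at half the most. Time passes only in rows, so rows that do not move let the fingers close. It gives the time, the measured TCP pose, the force and the opening at its end, in the units of the state.
- telemetry.get_obs(): the state, without advancing time (a new reading comes with each control period).
- imaging.camera(name): name is "scene" or "top"; returns a dict with "pixels" (420x560x3 uint8, blue, green, red), "vfov" (degrees; the focal length in pixels is half the picture's height over the tangent of half this angle, whatever the lens; pixels are square), "cx", "cy" (the principal point, pixels), "distortion" ([k1, k2, p1, p2, k3] as OpenCV has them; the pictures are not rectified), "R" (3x3) and "t" (3): a world point X has camera coordinates R X + t. Camera axes: x right, y down, z forward; pixel columns grow to the right and rows downward; lengths in m; the calibration is good to about 2 mm. A picture is of the moment at which its call begins. There is no depth.
- ctrl.hand_in(): hands the job in, once; it reports no verdict.
The state is a dict: "time_s": time; "q": joint angles; "dq": joint speeds; "joint_efforts": joint torques, N m; "eef_pos": TCP position; "eef_rot": TCP orientation; "wrist_force": force on the tool from outside, world axes, zero at the start; "torque": the same for the moment, N m; "opening": opening from 0.0 (shut) to 1.0 (fully open).
Only numpy, scipy, OpenCV 4.12 (cv2) and the standard library are available. Lean on these libraries where they do the work, as an engineer would, in place of code of your own. Each camera call takes 0.05 s, during which the arm holds its last target.

## Working session

There is one attempt and no reset: what is moved stays moved. The work goes in short steps, Python scripts to look and compute and a shell command to move; the robot and the scene stay as the last step left them, time stands still between calls to the robot, and variables do not carry over. Pictures are saved under pics/ and viewed, and the job is handed in when it is done.

```bash
mkdir -p pics; ls
cat > h.py <<'E'
import numpy as np, cv2
from bench import telemetry, imaging, ctrl
def cam(n,save=None):
    c=imaging.camera(n); c['pixels']=np.array(c['pixels'])
    if save: cv2.imwrite('pics/'+save+'.png',c['pixels'])
    return c
def K(c):
    h=c['pixels'].shape[0]; f=h/2/np.tan(np.radians(c['vfov'])/2)
    return np.array([[f,0,c['cx']],[0,f,c['cy']],[0,0,1.]])
def ray(c,uv):
    p=cv2.undistortPoints(np.array([[uv]],float),K(c),np.array(c['distortion'],float))[0,0]
    R=np.array(c['R']);t=np.array(c['t'])
    return -R.T@t, R.T@np.array([p[0],p[1],1.])
def onz(c,uv,z):
    o,d=ray(c,uv); return o+d*(z-o[2])/d[2]
def proj(c,X):
    X=np.atleast_2d(np.array(X,float))
    r,_=cv2.Rodrigues(np.array(c['R'],float))
    return cv2.projectPoints(X,r,np.array(c['t'],float),K(c),np.array(c['distortion'],float))[0][:,0]
E
python3 - <<'E'
from h import *
for n in('scene','top'):
    c=cam(n,n+'0'); R=np.array(c['R']);print(n,c['vfov'],-R.T@np.array(c['t']),R[2],c['distortion'])
print(telemetry.get_obs())
E
```

```text
pics
scene 43.04817241526192 [ 1.25150846 -0.38827788  0.98458909] [-0.5985823   0.33146382 -0.72926741] [-0.11716845  0.          0.          0.          0.        ]
top 42.97406733148699 [ 3.93982241e-01 -2.59730976e-04  1.24285573e+00] [ 0.08717138 -0.00870367 -0.99615531] [-0.12558081  0.          0.          0.          0.        ]
{'time_s': 0.1, 'q': array([ 1.00768683e+00,  1.81481054e-01,  1.60791486e+00, -4.50330067e-05,
        1.35375256e+00, -2.06303165e-01]), 'dq': array([-0.00032645, -0.00187872, -0.00265051,  0.0007648 , -0.00209239,
        0.00085729]), 'joint_efforts': array([-2.08159572e-04, -4.45872045e+01, -3.52236843e+01, -3.71915603e-04,
        4.09369051e-03, -2.91267793e-05]), 'eef_pos': array([0.20057009, 0.53836291, 0.23046287]), 'eef_rot': array([-2.71560452e-04,  1.77453468e-01,  9.84128884e-01, -7.29298453e-04]), 'wrist_force': array([-1.29261796,  0.13246058,  0.81512525]), 'torque': array([ 0.04518792,  0.01747048, -0.01647144]), 'opening': 0.9999480332428634}
```

View pics/scene0.png

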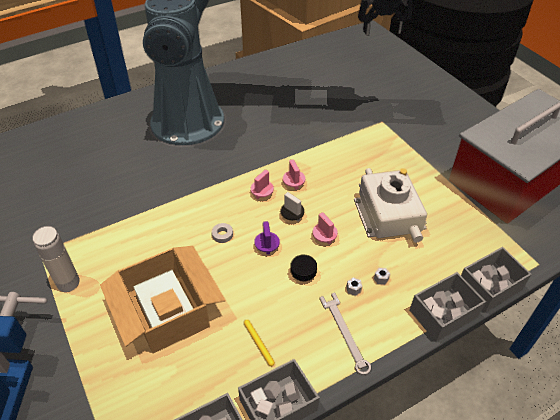

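View pics/top0.png

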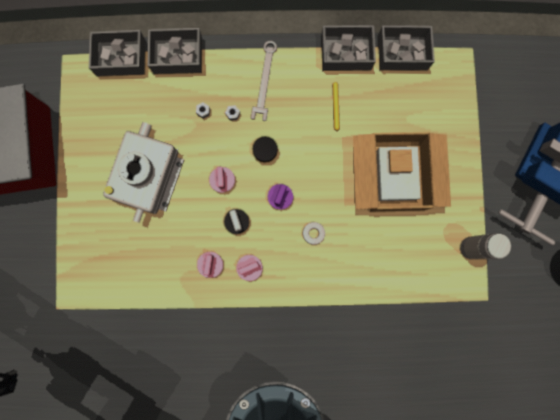

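The scene picture shows these look-alikes for the winged cap: pink at (262,186), (293,176) and (325,230), purple at (267,240), and a low black round cap without a wing at (303,268). The metal wing on a black flange is at (292,207), or top (236,222), and that is the one I choose. The tank is at scene (393,205) and top (143,172). I'll check both in crops.

Run:
```python
from h import *
s=cv2.imread('pics/scene0.png');t=cv2.imread('pics/top0.png')
f=lambda im,x,y,w,h,k:cv2.resize(im[y:y+h,x:x+w],None,fx=k,fy=k,interpolation=cv2.INTER_CUBIC)
a=np.vstack([np.hstack([f(s,262,180,60,48,6),f(t,206,198,60,48,6)]),np.hstack([f(s,350,165,90,72,4),f(t,95,120,90,72,4)])])
cv2.imwrite('pics/crop1.png',a)
```

```text
(no output)
```

View pics/crop1.png

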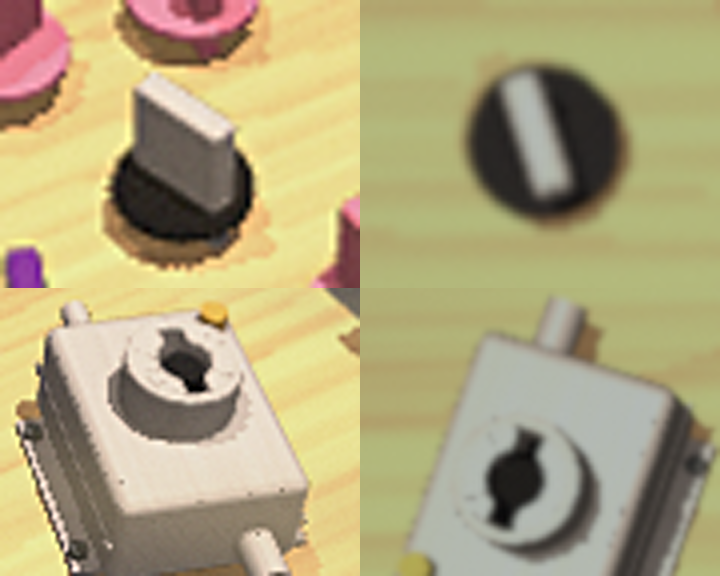

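```bash
python3 - <<'E'
from h import *
def quad(c,name,x,y,w,h,mask,z,pick):
    k=4
    m=mask(cv2.resize(c['pixels'][y:y+h,x:x+w],None,fx=k,fy=k,interpolation=cv2.INTER_CUBIC).astype(int)).astype(np.uint8)*255
    cs,_=cv2.findContours(m,cv2.RETR_EXTERNAL,cv2.CHAIN_APPROX_NONE)
    ct=max([q for q in cs],key=cv2.contourArea)
    pts=np.array([[x+(p[0][0]+.5)/k-.5,y+(p[0][1]+.5)/k-.5] for p in ct])
    W=np.array([onz(c,p,z)[:2] for p in pts])
    r=cv2.minAreaRect((W*1000).astype(np.float32))
    b=cv2.boxPoints(r); e=sorted([b[1]-b[0],b[2]-b[1]],key=np.linalg.norm)[1]
    cen=np.array(cv2.minEnclosingCircle((W*1000).astype(np.float32))[0]); 
    print(name,'rect',np.round(r[0],1),np.round(r[1],1),'long ang',round(np.degrees(np.arctan2(e[1],e[0]))%180,1),'ellipse',[np.round(v,1) for v in cv2.fitEllipse((W*1000).astype(np.float32))], 'circ',cen,'px',pts.mean(0))
    cv2.imwrite('pics/m_%s.png'%name,m)
sat=lambda a:a.max(2)-a.min(2)
c=cam('top')
quad(c,'wingtop',216,202,40,40,lambda a:(a.min(2)>115)&(sat(a)<40),.068,0)
quad(c,'flange_top',216,202,40,40,lambda a:a.min(2)<70,.022,0)
quad(c,'wing+fl',216,202,40,40,lambda a:(sat(a)<30),.022,0)
quad(c,'hole_top',118,152,32,34,lambda a:a.max(2)<90,.110,0)
s=cam('scene')
quad(s,'wing_scene',276,188,34,24,lambda a:(a.min(2)>150)&(sat(a)<40),.068,0)
quad(s,'hole_scene',384,172,26,26,lambda a:a.max(2)<110,.110,0)
E
cd pics; python3 -c "
import cv2,numpy as np
o=[cv2.resize(cv2.imread('m_%s.png'%n),(200,200)) for n in ('wingtop','flange_top','wing+fl','hole_top','wing_scene','hole_scene')]
cv2.imwrite('mm.png',np.vstack([np.hstack(o[:3]),np.hstack(o[3:])]))"
```

```text
wingtop rect [484.3  82.9] [44.6 13. ] long ang 16.9 ellipse [array([483.9,  82.8]), array([13.6, 54. ]), np.float64(107.1)] circ [484.27612305  82.94341278] px [234.68888889 219.60833333]
flange_top rect [482.8  82.2] [61.1 56.7] long ang 44.0 ellipse [array([482.5,  81.3]), array([54.2, 58.5]), np.float64(168.8)] circ [482.76229858  81.96483612] px [236.29982916 222.25028474]
wing+fl rect [483.4  82.5] [55.7 56.4] long ang 179.1 ellipse [array([483.8,  82.6]), array([56. , 56.7]), np.float64(110.2)] circ [483.99862671  82.64836884] px [236.20089286 221.15089286]
hole_top rect [598.1 298.7] [30.3 51.5] long ang 138.6 ellipse [array([598.1, 298.8]), array([27.4, 49.7]), np.float64(71.4)] circ [598.11645508 299.18777466] px [133.27698238 167.54570485]
wing_scene rect [489.4  79.7] [44.7 12. ] long ang 17.2 ellipse [array([489. ,  79.4]), array([12.4, 55.6]), np.float64(106.8)] circ [488.71859741  81.6802063 ] px [292.45251938 197.44864341]
hole_scene rect [603.9 295.8] [29.5 50.6] long ang 137.8 ellipse [array([603.5, 295.9]), array([26.6, 48.9]), np.float64(70.3)] circ [602.98223877 294.0057373 ] px [395.79116766 182.92739521]
```

View pics/mm.png

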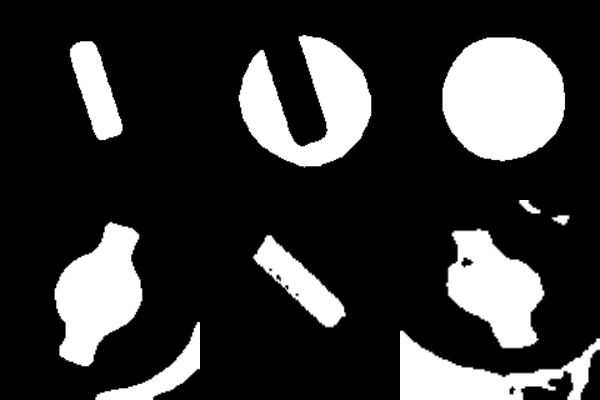

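The masks show the wing top face as a clean 45 x 13 mm bar and the hole as a circle with two notches. The two views disagree by about (5,-3) mm in the same way for both, so I'll check the bias against the gripper. Next I'll measure the tank's edges for its angle and work out the first move.

```bash
cat >> h.py <<'E'
from scipy.spatial.transform import Rotation as Ro
def pose():
    o=telemetry.get_obs();w,x,y,z=o['eef_rot'];R=Ro.from_quat([x,y,z,w]).as_matrix();return np.array(o['eef_pos']),R,o
def delta(pos,yaw):
    """needed shift (units, in present tool axes) and turn units (tool rotvec) for tool-down, tool y at yaw deg"""
    p,R,o=pose(); a=np.radians(yaw); y=np.array([np.cos(a),np.sin(a),0]);z=np.array([0,0,-1.]);x=np.cross(y,z)
    Rt=np.stack([x,y,z],1)
    print('t',round(o['time_s'],2),'pos',np.round(p,4),'yaw',round(np.degrees(np.arctan2(R[1,1],R[0,1])),2),'tz',np.round(R[:,2],4),'F',np.round(o['wrist_force'],1),'M',np.round(o['torque'],2),'open',round(o['opening'],3),'q6',round(o['q'][5],2))
    print('shift',np.round(R.T@(np.array(pos)-p)/.2,4),'turn',np.round(Ro.from_matrix(R.T@Rt).as_rotvec()/np.pi,4))
E
python3 - <<'E'
from h import *
c=cv2.imread('pics/top0.png');C=cam('top');S=cam('scene')
for nm,c,(x,y,w,h),lo in(('top',C,(95,120,95,100),120),('scene',S,(350,165,85,85),150)):
    a=c['pixels'][y:y+h,x:x+w].astype(int)
    m=((a.max(2)-a.min(2)<35)&(a.min(2)>lo)).astype(np.uint8)*255
    m=cv2.morphologyEx(m,cv2.MORPH_OPEN,np.ones((19 if nm=='top' else 9,)*2))
    cs,_=cv2.findContours(m,cv2.RETR_EXTERNAL,cv2.CHAIN_APPROX_NONE);ct=max(cs,key=cv2.contourArea)
    W=np.array([onz(c,(p[0][0]+x,p[0][1]+y),.075)[:2] for p in ct])*1000
    r=cv2.minAreaRect(W.astype(np.float32));b=cv2.boxPoints(r)
    print(nm,np.round(r[0],1),np.round(r[1],1),[round(np.degrees(np.arctan2(*(b[i+1]-b[i])[::-1]))%180,1) for i in(0,1)])
    cv2.imwrite('pics/tk_%s.png'%nm,np.hstack([cv2.cvtColor(m,8),a.astype(np.uint8)]))
delta([.485,.082,.2],107)
E
```

```text
top [657.9 307. ] [47.4 45.8] [np.float32(90.5), np.float32(0.5)]
scene [539.9 281.4] [30.  42.8] [np.float32(143.9), np.float32(53.9)]
t 0.3 pos [0.2007 0.5386 0.231 ] yaw 69.56 tz [-3.e-04 -5.e-04 -1.e+00] F [-0.6  0.2  0.1] M [-0.02 -0.    0.03] open 1.002 q6 -0.21
shift [-2.1294 -1.6428  0.1556] turn [-2.00e-04 -1.00e-04 -2.08e-01]
```

```bash
python3 -m pendant '[[[-0.237,-0.183,0.01,0,0,0],[-0.237,-0.183,0.01,0,0,0],[-0.237,-0.183,0.01,0,0,0],[-0.237,-0.183,0.01,0,0,0],[-0.237,-0.183,0.01,0,0,0],[-0.237,-0.183,0.01,0,0,0],[-0.237,-0.183,0.01,0,0,0],[-0.237,-0.183,0.01,0,0,0],[0,0,0,0,0,-0.055],[0,0,0,0,0,-0.055],[0,0,0,0,0,-0.055],[0,0,0,0,0,-0.042]]]'
python3 - <<'E'
from h import *
import cv2
for nm,lo in(('top',130),('scene',150)):
    im=cv2.imread('pics/%s0.png'%nm);x,y,w,h=(95,120,95,100) if nm=='top' else (350,165,85,85)
    c=cam(nm,nm+'1'); a=im[y:y+h,x:x+w].astype(int)
    m=((a.max(2)-a.min(2)<35)&(a.min(2)>lo)).astype(np.uint8)*255
    n,l,st,ce=cv2.connectedComponentsWithStats(m); m=(l==1+st[1:,4].argmax()).astype(np.uint8)*255
    cs,_=cv2.findContours(m,cv2.RETR_EXTERNAL,cv2.CHAIN_APPROX_NONE);ct=max(cs,key=cv2.contourArea)
    m[:]=0;cv2.drawContours(m,[ct],-1,255,-1);m=cv2.morphologyEx(m,cv2.MORPH_OPEN,np.ones((15,15)))
    cs,_=cv2.findContours(m,cv2.RETR_EXTERNAL,cv2.CHAIN_APPROX_NONE);ct=max(cs,key=cv2.contourArea)
    W=np.array([onz(c,(p[0][0]+x,p[0][1]+y),.075)[:2] for p in ct])*1000
    r=cv2.minAreaRect(W.astype(np.float32));b=cv2.boxPoints(r)
    print(nm,np.round(r[0],1),np.round(r[1],1),[round(np.degrees(np.arctan2(*(b[i+1]-b[i])[::-1]))%180,1) for i in(0,1)])
    cv2.imwrite('pics/tk_%s.png'%nm,np.hstack([cv2.cvtColor(m,8),a.astype(np.uint8)]))
p,R,o=pose()
print(proj(cam('top'),[p,p-R[:,2]*-0]),proj(cam('scene'),p))
delta([.485,.082,.2],107)
i=cv2.imread('pics/scene1.png')[90:240,200:400];j=cv2.imread('pics/top1.png')[140:290,160:360]
cv2.imwrite('pics/s1t1.png',np.hstack([cv2.resize(i,(400,300)),cv2.resize(j,(400,300))]))
E
```

```text
time_s: 1.8
eef_pos: [0.4631, 0.1185, 0.2157]
eef_rot: [0.003, -0.156, 0.988, 0.0]
wrist_force: [-0.3, 0.0, 0.6]
opening: 1.001
top [599.4 298.3] [113.8 155.8] [np.float32(160.5), np.float32(70.5)]
scene [601.1 297.3] [107.8 142.6] [np.float32(160.8), np.float32(70.8)]
[[210.83733471 225.03672105]
 [210.83733471 225.03672105]] [[302.48254117 138.42159403]]
t 2.0 pos [0.463  0.1187 0.2157] yaw 107.51 tz [ 0.0056  0.0015 -1.    ] F [ 0.2 -0.4 -1.4] M [0.07 0.01 0.  ] open 0.999 q6 -1.88
shift [-0.0492 -0.2082  0.079 ] turn [-0.0001  0.0018  0.0028]
```

View pics/s1t1.png

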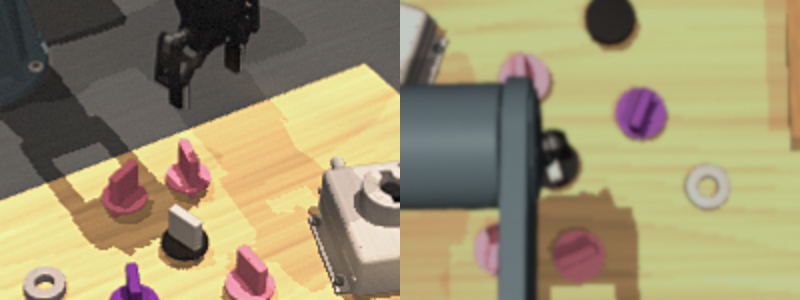

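View pics/tk_top.png

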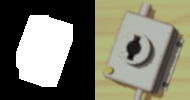

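The tank's long axis comes out at about 160.6°, which agrees with the notches. Its centre is at (599–601, 298) mm, which matches the hole. The jaws are held clear to the side of the wing in scene1. Next I'll line up above the wing.

```bash
python3 -m pendant '[[[-0.045,-0.21,0.05,0,0,0.003],[-0.005,0,0.2,0,0,0],[0,0,0.2,0,0,0],[0,0,0,0,0,0],[0,0,0,0,0,0]]]'
python3 - <<'E'
from h import *
s=cam('scene','scene2')
delta([.486,.0815,.031],107)
p,R,o=pose();print(proj(s,[p+[0,0,.013],p]))
cv2.imwrite('pics/s2.png',cv2.resize(s['pixels'][120:250,210:370],(800,650)[:2],interpolation=2)[:600])
E
```

```text
time_s: 2.62
eef_pos: [0.4885, 0.0812, 0.1266]
eef_rot: [0.005, -0.142, 0.99, -0.0]
wrist_force: [0.2, -0.2, 1.1]
opening: 0.997
t 2.67 pos [0.4884 0.0812 0.1265] yaw 106.37 tz [ 0.0107  0.0013 -0.9999] F [-0.5 -0.6 -0.2] M [-0.05 -0.01  0.  ] open 1.003 q6 -1.93
shift [0.0161 0.0056 0.4775] turn [-0.0006  0.0034 -0.0035]
[[293.30490688 175.24540146]
 [293.19858161 179.3134246 ]]
```

View pics/s2.png

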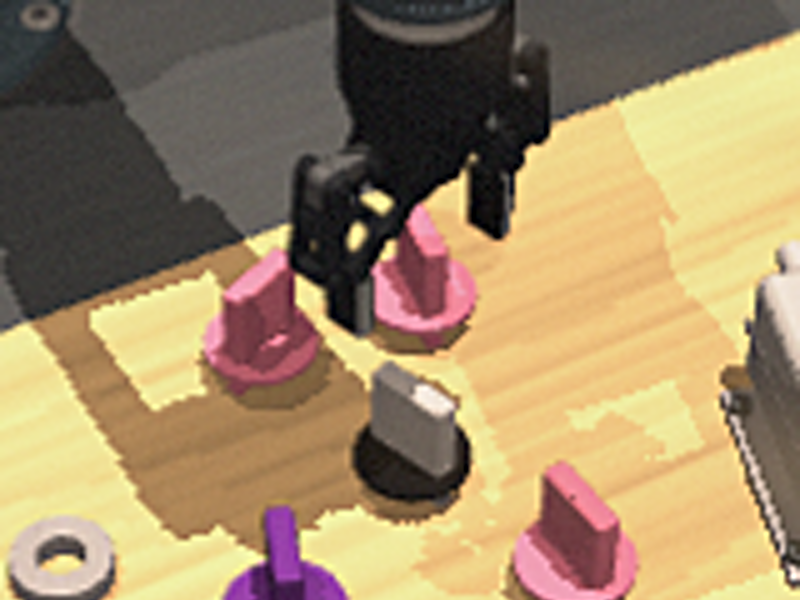

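The fingertip midpoint in the scene view is near (293.8,175.5), against (293.3,175.2) predicted from the arm's own pose, so the scene camera agrees with the arm. I'll trust its positions more: wing about (0.488,0.080), neck about (0.603,0.296).

```bash
python3 -m pendant '[[[0,0.006,0.2,0,0.0034,-0.0035],[0,0,0.18,0,0,0],[0,0,0.05,0,0,0],[0,0,0,0,0,0]]]'
python3 - <<'E'
from h import *
s=cam('scene','scene3')
delta([.488,.080,.031],107)
cv2.imwrite('pics/s3.png',cv2.resize(s['pixels'][140:240,230:350],(720,600),interpolation=2))
E
```

```text
time_s: 3.18
eef_pos: [0.4954, 0.0826, 0.0466]
eef_rot: [0.007, -0.148, 0.989, -0.002]
wrist_force: [0.2, -0.8, 0.3]
opening: 1.002
t 3.23 pos [0.4958 0.0825 0.047 ] yaw 106.99 tz [ 0.0155 -0.0029 -0.9999] F [ 0.6 -0.1  0.5] M [0.01 0.06 0.04] open 0.997 q6 -1.94
shift [ 0.0422 -0.0002  0.0797] turn [-0.0023  0.0044 -0.0001]
```

View pics/s3.png

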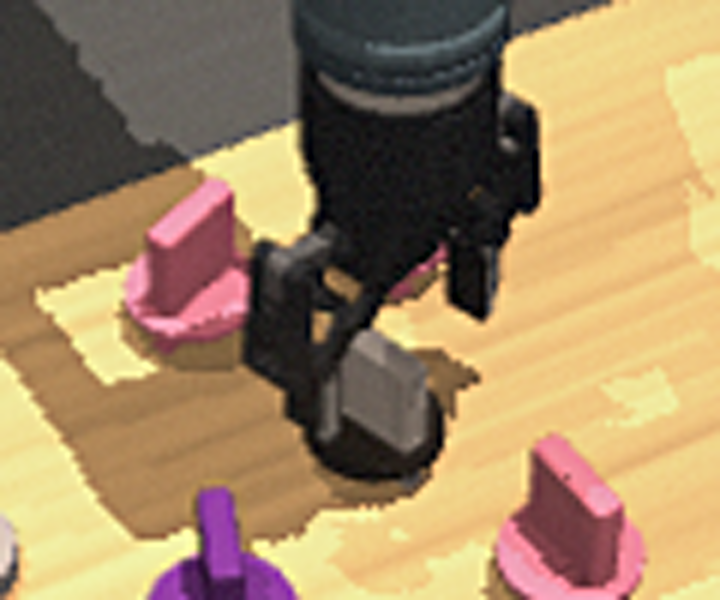

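```bash
python3 -m pendant '[[[0.042,0,0.04,-0.0023,0.0044,0],[0,0,0.035,0,0,0],[0,0,0,0,0,0]]]'
python3 - <<'E'
from h import *
delta([.488,.080,.031],107)
E
```

```text
time_s: 3.6
eef_pos: [0.4894, 0.0798, 0.0339]
eef_rot: [0.002, -0.148, 0.989, -0.0]
wrist_force: [-0.3, -0.1, -0.6]
opening: 1.001
t 3.6 pos [0.4894 0.0798 0.0339] yaw 106.99 tz [ 4.e-03 -2.e-04 -1.e+00] F [-0.3 -0.1 -0.6] M [-0.01  0.01  0.03] open 1.001 q6 -1.95
shift [0.0066 0.0033 0.0142] turn [-0.0004  0.0012 -0.0001]
```

```bash
python3 -m pendant '[[[0.007,0.003,0.012,0,0.0012,0],[0,0,0,0,0,0],[0,0,0,0,0,0],[0,0,0,0,0,0],[0,0,0,0,0,0],[0,0,0,0,0,0],[0,0,0,0,0,0]]]' 1
python3 - <<'E'
from h import *
delta([.488,.080,.031],107)
E
```

```text
time_s: 4.47
eef_pos: [0.4883, 0.0799, 0.0317]
eef_rot: [0.0, -0.148, 0.989, -0.001]
wrist_force: [0.1, 0.5, 0.3]
opening: 0.157
t 4.47 pos [0.4883 0.0799 0.0317] yaw 106.99 tz [ 0.001  -0.0014 -1.    ] F [0.1 0.5 0.3] M [ 0.02 -0.05 -0.03] open 0.157 q6 -1.94
shift [0.0015 0.0009 0.0037] turn [-0.0005  0.0002 -0.0001]
```

The opening of 0.157 is about 13.4 mm, so the wing is gripped. Now I'll lift.

```bash
python3 -m pendant '[[[0,0,-0.2,0,0,0],[0,0,-0.25,0,0,0],[0,0,-0.25,0,0,0],[0,0,-0.1,0,0,0],[0,0,0,0,0,0],[0,0,0,0,0,0]]]'
python3 - <<'E'
from h import *
delta([.603,.296,.190],107)
s=cam('scene','scene4')
cv2.imwrite('pics/s4.png',cv2.resize(s['pixels'][90:240,230:410],(720,600),interpolation=2))
E
```

```text
time_s: 5.22
eef_pos: [0.4855, 0.0803, 0.1933]
eef_rot: [-0.003, -0.148, 0.989, 0.0]
wrist_force: [0.4, -1.0, -1.5]
opening: 0.156
t 5.22 pos [0.4855 0.0803 0.1933] yaw 106.98 tz [-5.8e-03 -8.0e-04 -1.0e+00] F [ 0.4 -1.  -1.5] M [ 0.05 -0.03  0.01] open 0.156 q6 -1.94
shift [-0.8769  0.8599  0.0122] turn [ 0.0003 -0.0018 -0.0001]
```

View pics/s4.png

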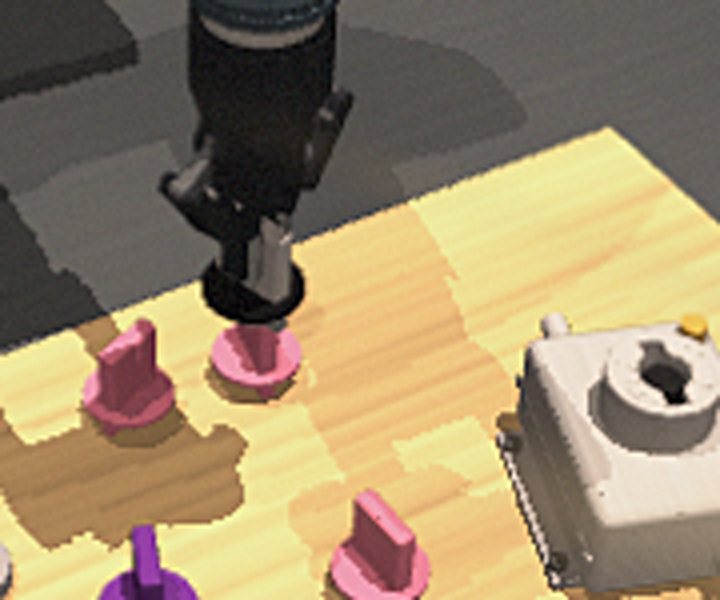

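```bash
python3 -m pendant '[[[-0.2,0.2,0,0,0,0],[-0.22,0.215,0,0,0,0],[-0.22,0.215,0,0,0,0],[-0.18,0.18,0,0,0,0],[0,0,0,0,0,0.05],[0,0,0,0,0,0.05],[0,0,0,0,0,0.05],[0,0,0,0,0,0.05],[0,0,0,0,0,0],[0,0,0,0,0,0]]]'
python3 - <<'E'
from h import *
delta([.603,.296,.180],70.6)
E
```

```text
time_s: 6.52
eef_pos: [0.59, 0.2871, 0.1682]
eef_rot: [-0.018, 0.174, 0.985, -0.008]
wrist_force: [-0.1, 0.6, -1.4]
opening: 0.156
t 6.53 pos [0.59   0.2871 0.1682] yaw 70.0 tz [-0.0372 -0.0093 -0.9993] F [-0.1  0.6 -1.4] M [ 0.03 -0.03 -0.05] open 0.156 q6 -0.95
shift [-0.0439  0.0625 -0.0616] turn [-0.0068 -0.0102 -0.0034]
```

```bash
python3 -m pendant '[[[-0.044,0.0625,-0.061,-0.0068,-0.0102,-0.0034],[0,0,0,0,0,0],[0,0,0,0,0,0]]]'
python3 - <<'E'
from h import *
delta([.603,.296,.180],70.6)
E
```

```text
time_s: 6.9
eef_pos: [0.6041, 0.2967, 0.1806]
eef_rot: [0.001, 0.166, 0.986, 0.001]
wrist_force: [-0.0, 0.0, -0.3]
opening: 0.152
t 6.9 pos [0.6041 0.2967 0.1806] yaw 70.84 tz [ 3.e-03  8.e-04 -1.e+00] F [-0.   0.  -0.3] M [0.05 0.03 0.06] open 0.152 q6 -0.96
shift [ 0.0042 -0.005   0.003 ] turn [0.0006 0.0008 0.0013]
```

```bash
python3 -m pendant '[[[0.004,-0.005,0.003,0.0006,0.0008,0.0013],[0,0,0,0,0,0]]]'
python3 - <<'E'
from h import *
delta([.603,.296,.180],70.6)
s=cam('scene','scene5');t=cam('top','top5')
cv2.imwrite('pics/s5.png',np.hstack([cv2.resize(s['pixels'][110:230,350:440],(450,600),interpolation=2),cv2.resize(t['pixels'][110:230,90:160],(350,600),interpolation=2)]))
E
```

```text
time_s: 7.15
eef_pos: [0.6029, 0.2959, 0.1801]
eef_rot: [-0.0, 0.168, 0.986, -0.0]
wrist_force: [-1.0, 0.1, -2.3]
opening: 0.152
t 7.15 pos [0.6029 0.2959 0.1801] yaw 70.61 tz [-1.e-04 -2.e-04 -1.e+00] F [-1.   0.1 -2.3] M [ 0.01 -0.02  0.03] open 0.152 q6 -0.95
shift [-0.0004  0.0007  0.0007] turn [-0.0001 -0.      0.    ]
```

View pics/s5.png

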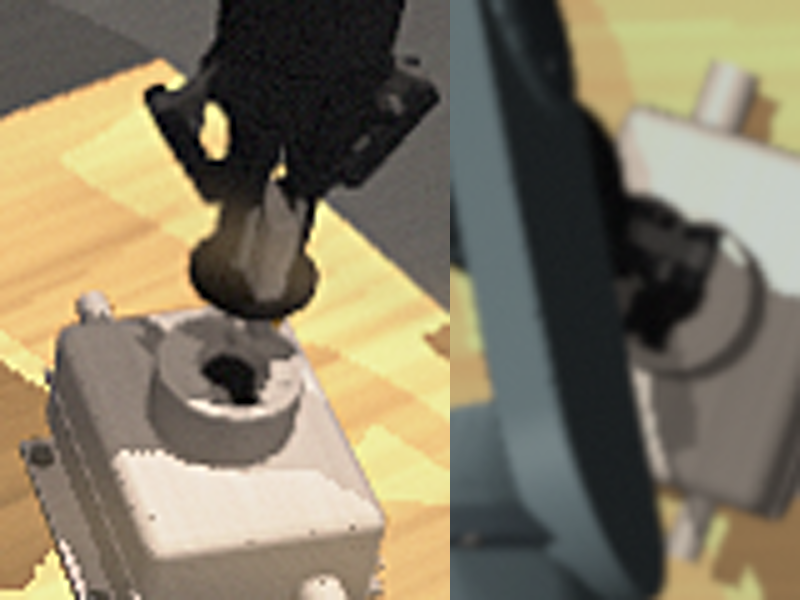

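The cap hangs over the neck, with its flange at about scene (400,164). I'll project the expected circles as a check.

Run:
```python
from h import *
s=cam('scene')
im=cv2.resize(s['pixels'][110:230,350:440],(750,1000),interpolation=2)[150:750]
k=750/90
a=np.linspace(0,2*np.pi,200)
def circ(c,r,z,col):
    X=np.stack([c[0]+r*np.cos(a),c[1]+r*np.sin(a),0*a+z],1); p=(proj(s,X)+.5-[350,110])*k-.5-[0,150]
    cv2.polylines(im,[p.astype(np.int32)],True,col,1)
    e=proj(s,X);print('ext',e.min(0).round(1),e.max(0).round(1))
N=(.603,.296)
circ(N,.030,.1704,(0,0,255));circ(N,.030,.1654,(0,0,255))
circ(N,.036,.110,(255,0,0));circ(N,.0165,.110,(0,200,0))
cv2.imwrite('pics/ov.png',im)
```

```text
ext [386.7 155.1] [413.  172.7]
ext [386.4 156.7] [412.6 174.4]
ext [380.5 172.3] [411.  193.5]
ext [388.8 177.9] [402.7 187.6]
```

View pics/ov.png

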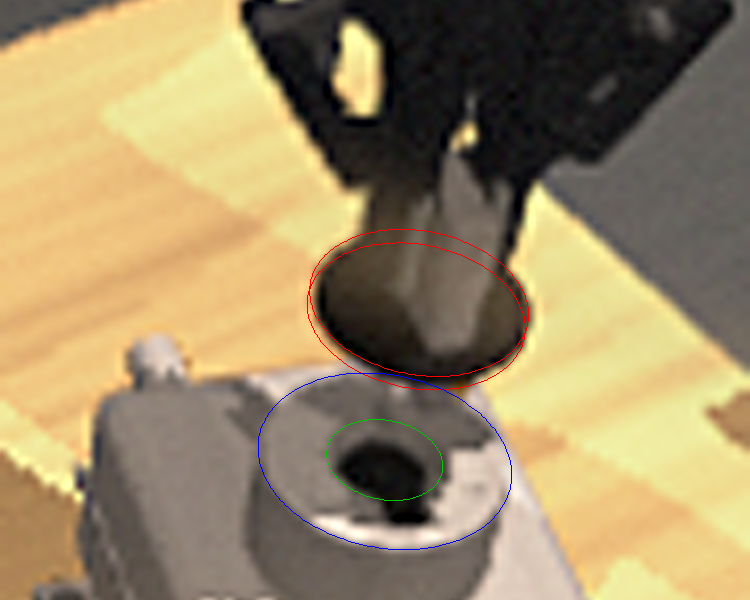

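Run:
```python
from h import *
a=np.linspace(0,2*np.pi,200); out=[]
for nm,N,(x,y) in(('scene',(.603,.296),(370,160)),('top',(.5985,.2987),(110,145))):
    c=cam(nm); im0=cv2.imread('pics/%s0.png'%nm)
    k=8; im=cv2.resize(im0[y:y+50,x:x+50],None,fx=k,fy=k,interpolation=cv2.INTER_CUBIC); im1=im.copy()
    for r,col in((.036,(255,0,0)),(.0165,(0,200,0))):
        X=np.stack([N[0]+r*np.cos(a),N[1]+r*np.sin(a),0*a+.11],1)
        cv2.polylines(im,[((proj(c,X)+.5-[x,y])*k-.5).astype(np.int32)],True,col,1)
    u=np.radians(160.6);d=np.array([np.cos(u),np.sin(u),0])*.028;n=np.array([-np.sin(u),np.cos(u),0])*.0075
    for sg in(1,-1):
        for q in(n,-n):
            P=np.array([[*N,.11]+d*sg+q,[*N,.11]+d*sg*.5+q]);cv2.polylines(im,[((proj(c,P)+.5-[x,y])*k-.5).astype(np.int32)],False,(0,0,255),1)
    out.append(im)
cv2.imwrite('pics/ov2.png',np.hstack(out))
```

```text
(no output)
```

View pics/ov2.png

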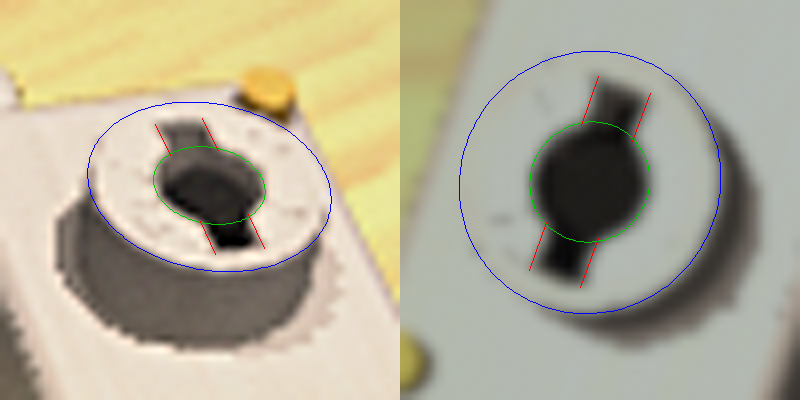

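The hole's centre sits within about 0.3 px of the projected one. The held flange appears about 0.5 px right, which is roughly 1 mm. I'll shift slightly and lower in steps.

```bash
python3 -m pendant '[[[0.004,-0.003,0.09,0,0,0],[0,0,0.04,0,0,0],[0,0,0,0,0,0]]]'
python3 - <<'E'
from h import *
delta([.6025,.2952,.139],70.6)
E
```

```text
time_s: 7.78
eef_pos: [0.6014, 0.2954, 0.1513]
eef_rot: [-0.001, 0.168, 0.986, -0.0]
wrist_force: [-1.3, 0.5, -1.1]
opening: 0.155
t 7.78 pos [0.6014 0.2954 0.1513] yaw 70.61 tz [-1.4e-03 -6.0e-04 -1.0e+00] F [-1.3  0.5 -1.1] M [-0.   -0.07  0.02] open 0.155 q6 -0.95
shift [-0.0057  0.0008  0.0615] turn [-0.0003 -0.0004  0.    ]
```

```bash
python3 -m pendant '[[[-0.005,0.001,0.025,-0.0003,-0.0004,0],[0,0,0.02,0,0,0],[0,0,0.01,0,0,0],[0,0,0,0,0,0]]]'
python3 - <<'E'
from h import *
delta([.6025,.2952,.136],70.6)
s=cam('scene')
cv2.imwrite('pics/s6.png',cv2.resize(s['pixels'][130:230,350:440],(540,600),interpolation=2))
E
```

```text
time_s: 8.28
eef_pos: [0.6027, 0.2953, 0.1397]
eef_rot: [0.0, 0.168, 0.986, 0.0]
wrist_force: [0.1, -0.0, -1.9]
opening: 0.156
t 8.28 pos [0.6027 0.2953 0.1397] yaw 70.61 tz [ 5.e-04  0.e+00 -1.e+00] F [ 0.1 -0.  -1.9] M [ 0.01  0.02 -0.  ] open 0.156 q6 -0.95
shift [ 0.0008 -0.0009  0.0186] turn [0.0001 0.0001 0.    ]
```

View pics/s6.png

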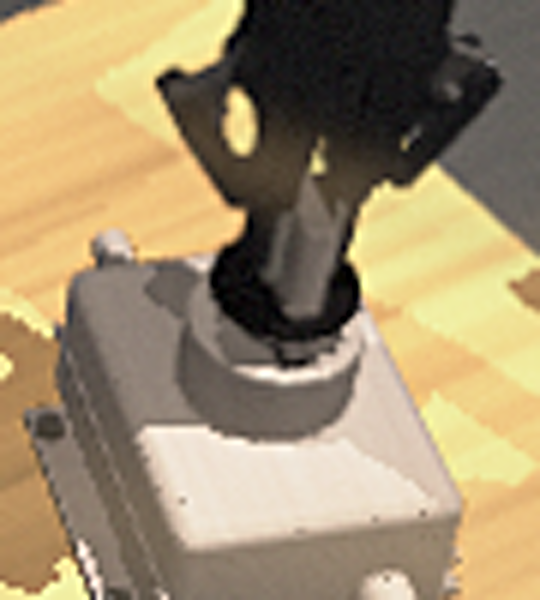

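The foot is now about 2 mm below the rim with no contact force, and the flange looks centred on the neck. I'll continue down.

```bash
python3 -m pendant '[[[0,0,0.02,0,0,0],[0,0,0.02,0,0,0],[0,0,0,0,0,0]]]'
python3 - <<'E'
from h import *
delta([.6025,.2952,.1247],70.6)
E
```

```text
time_s: 8.7
eef_pos: [0.6033, 0.2955, 0.1333]
eef_rot: [0.001, 0.168, 0.986, 0.0]
wrist_force: [-2.0, -0.8, 3.6]
opening: 0.158
t 8.7 pos [0.6033 0.2955 0.1333] yaw 70.61 tz [ 2.3e-03  4.0e-04 -1.0e+00] F [-2.  -0.8  3.6] M [-0.21  0.52 -0.06] open 0.158 q6 -0.95
shift [ 0.0036 -0.003   0.0429] turn [0.0004 0.0007 0.0001]
```

```bash
python3 -m pendant '[[[0.002,-0.002,0.02,0.0004,0.0007,0],[0,0,0.02,0,0,0],[0,0,0.01,0,0,0],[0,0,0,0,0,0]]]'
python3 - <<'E'
from h import *
delta([.6025,.2952,.1247],70.6)
E
```

```text
time_s: 9.2
eef_pos: [0.6035, 0.2956, 0.1273]
eef_rot: [0.001, 0.168, 0.986, 0.0]
wrist_force: [-4.7, -2.3, 8.9]
opening: 0.152
t 9.2 pos [0.6035 0.2956 0.1273] yaw 70.63 tz [ 1.8e-03  2.0e-04 -1.0e+00] F [-4.7 -2.3  8.9] M [-0.34  0.87 -0.04] open 0.152 q6 -0.95
shift [ 0.004  -0.0033  0.0128] turn [0.0003 0.0005 0.0002]
```

There's a sideways load of about 5 N, so the cap is slightly too far toward +x and +y. I'll ease it back while pressing home.

```bash
python3 -m pendant '[[[0.007,-0.007,0.01,0.0003,0.0005,0],[0,0,0.01,0,0,0],[0,0,0.008,0,0,0],[0,0,0.005,0,0,0]]]'
python3 - <<'E'
from h import *
delta([.6025,.2952,.1247],70.6)
E
```

```text
time_s: 9.7
eef_pos: [0.6034, 0.2956, 0.1266]
eef_rot: [0.002, 0.168, 0.986, 0.001]
wrist_force: [-5.6, -1.3, 7.9]
opening: 0.157
t 9.7 pos [0.6034 0.2956 0.1266] yaw 70.66 tz [ 0.005   0.0015 -1.    ] F [-5.6 -1.3  7.9] M [-0.39  0.88 -0.04] open 0.157 q6 -0.95
shift [ 0.0036 -0.0032  0.0093] turn [0.001  0.0014 0.0003]
```

```bash
python3 -m pendant '[[[0.012,-0.01,0.025,0.001,0.0014,0],[0.006,-0.006,0.025,0,0,0]]]'
python3 - <<'E'
from h import *
delta([.6025,.2952,.1247],70.6)
E
```

```text
time_s: 9.95
eef_pos: [0.6036, 0.2955, 0.1246]
eef_rot: [0.005, 0.168, 0.986, 0.003]
wrist_force: [-8.6, -1.6, 30.6]
opening: 0.155
t 9.95 pos [0.6036 0.2955 0.1246] yaw 70.67 tz [ 0.0116  0.004  -0.9999] F [-8.6 -1.6 30.6] M [-0.67  2.17  0.05] open 0.155 q6 -0.95
shift [ 0.0046 -0.0034 -0.0004] turn [0.0024 0.0031 0.0004]
```

The cap is home at the notch position: TCP 0.1246 against 0.1247 expected, with 30 N on the rim. Now I'll turn clockwise in chunks while pressing.

```bash
python3 -m pendant '[[[0.012,-0.01,0.018,0.0024,0.0031,0.03],[0.01,-0.012,0.018,0.001,0.001,0.05],[0.008,-0.012,0.018,0.001,0.001,0.05]]]'
python3 - <<'E'
from h import *
delta([.6025,.2952,.1247],-22.4)
E
```

```text
time_s: 10.32
eef_pos: [0.6038, 0.2939, 0.1249]
eef_rot: [0.005, 0.37, 0.929, 0.004]
wrist_force: [-0.4, -1.5, 13.1]
opening: 0.152
t 10.32 pos [0.6038 0.2939 0.1249] yaw 46.63 tz [ 0.0129  0.0039 -0.9999] F [-0.4 -1.5 13.1] M [-0.47  0.19  0.17] open 0.152 q6 -0.54
shift [0.0092 0.0004 0.0008] turn [ 0.0045 -0.0004  0.3835]
```

```bash
python3 -m pendant '[[[0.004,-0.002,0.02,0.0045,0,0.05],[0.002,-0.005,0.02,0.002,0,0.05],[0,-0.006,0.02,0.001,0,0.05],[0,-0.006,0.02,0.001,0,0.05]]]'
python3 - <<'E'
from h import *
delta([.6030,.2945,.1247],-22.4)
E
```

```text
time_s: 10.82
eef_pos: [0.6044, 0.2952, 0.1247]
eef_rot: [0.004, 0.646, 0.763, -0.001]
wrist_force: [-8.9, -1.7, 20.9]
opening: 0.155
t 10.82 pos [0.6044 0.2952 0.1247] yaw 9.52 tz [ 0.004  -0.0067 -1.    ] F [-8.9 -1.7 20.9] M [-0.14  1.72  0.27] open 0.155 q6 0.12
shift [-0.0025 -0.0076 -0.0001] turn [0.0015 0.002  0.1773]
```

```bash
python3 -m pendant '[[[-0.004,-0.01,0.02,0.0015,0.002,0.05],[-0.005,-0.008,0.02,0.0005,0.0005,0.05],[-0.005,-0.008,0.02,0.0005,0.0005,0.04]]]'
python3 - <<'E'
from h import *
delta([.6030,.2945,.1247],-22.4)
s=cam('scene')
cv2.imwrite('pics/s7.png',cv2.resize(s['pixels'][130:230,350:440],(540,600),interpolation=2))
E
```

```text
time_s: 11.2
eef_pos: [0.604, 0.2951, 0.1249]
eef_rot: [0.0, 0.8, 0.599, 0.006]
wrist_force: [-5.2, -1.3, 19.1]
opening: 0.16
t 11.2 pos [0.604  0.2951 0.1249] yaw -16.36 tz [ 0.01    0.0071 -0.9999] F [-5.2 -1.3 19.1] M [-0.57  1.29  0.41] open 0.16 q6 0.56
shift [-0.004  -0.0039  0.0008] turn [ 0.0023 -0.0032  0.0336]
```

View pics/s7.png

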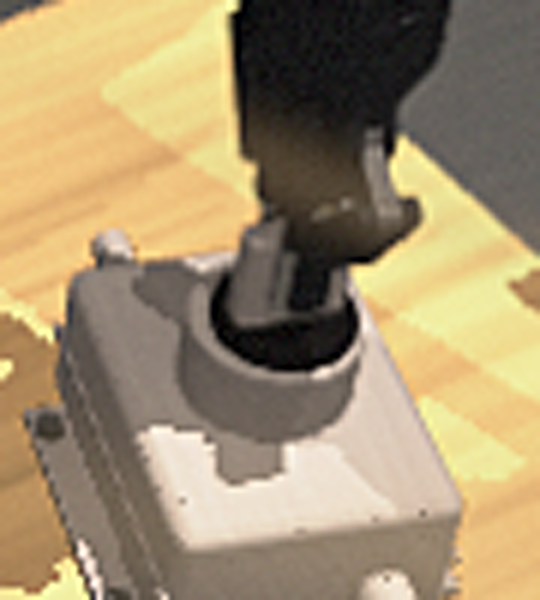

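The wing has turned with the gripper and the flange sits down on the rim. About 6° remain to the nominal stop, so I'll go slowly and watch the twist.

```bash
python3 -m pendant '[[[-0.006,-0.006,0.02,0.0023,-0.0032,0.025],[-0.005,-0.006,0.02,0,0,0.02]]]'
python3 - <<'E'
from h import *
delta([.6030,.2945,.1247],-22.4)
E
python3 -m pendant '[[[-0.006,-0.006,0.02,0.001,-0.001,0.02],[-0.005,-0.006,0.02,0,0,0.02]]]'
python3 - <<'E'
from h import *
delta([.6030,.2945,.1247],-22.4)
E
```

```text
time_s: 11.5
eef_pos: [0.6022, 0.2965, 0.1248]
eef_rot: [-0.0, 0.842, 0.539, 0.003]
wrist_force: [-8.6, -1.5, 20.1]
opening: 0.155
t 11.5 pos [0.6022 0.2965 0.1248] yaw -24.81 tz [ 0.0049  0.0037 -1.    ] F [-8.6 -1.5 20.1] M [-0.39  1.54  1.19] open 0.155 q6 0.71
shift [-0.0073  0.0079  0.0004] turn [ 0.001  -0.0017 -0.0134]
time_s: 11.75
eef_pos: [0.6007, 0.2971, 0.1247]
eef_rot: [0.0, 0.874, 0.486, 0.004]
wrist_force: [-8.9, -4.5, 22.4]
opening: 0.158
t 11.75 pos [0.6007 0.2971 0.1247] yaw -31.89 tz [ 0.0066  0.003  -1.    ] F [-8.9 -4.5 22.4] M [-0.35  2.26  0.58] open 0.158 q6 0.84
shift [-0.0048  0.0167 -0.    ] turn [ 0.0014 -0.0018 -0.0527]
```

Run:
```python
from h import *
s=cam('scene');t=cam('top')
cv2.imwrite('pics/s8.png',np.hstack([cv2.resize(s['pixels'][150:210,370:430],(480,480),interpolation=2),cv2.resize(t['pixels'][130:210,90:130],(240,480),interpolation=2)]))
delta([.6030,.2960,.1247],-22.4)
```

```text
t 11.85 pos [0.6005 0.2971 0.1247] yaw -31.91 tz [ 0.0063  0.0034 -1.    ] F [-9.9 -3.3 21.7] M [-0.23  2.23  0.03] open 0.156 q6 0.84
shift [ 0.0019  0.0136 -0.    ] turn [ 0.0013 -0.0019 -0.0528]
```

View pics/s8.png

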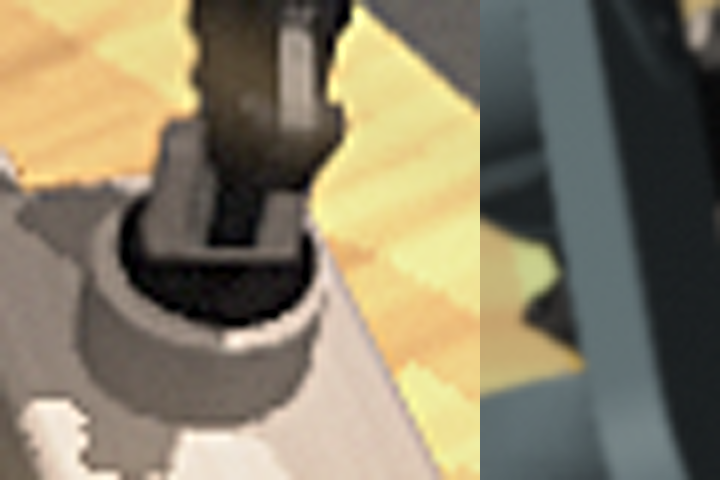

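Run:
```python
from h import *
s=cam('scene','scene8')
im=s['pixels'][165:192,378:416]
cv2.imwrite('pics/s9.png',cv2.resize(im,None,fx=20,fy=20,interpolation=cv2.INTER_CUBIC))
A=onz(s,(387.3,181.4),.115);B=onz(s,(407,181.4),.115);print(A,B,np.linalg.norm(B-A),np.degrees(np.arctan2(*(B-A)[1::-1])))
```

```text
[0.59331606 0.27734858 0.115     ] [0.61635132 0.3183655  0.115     ] 0.04704265035467249 60.68127616008995
```

View pics/s9.png

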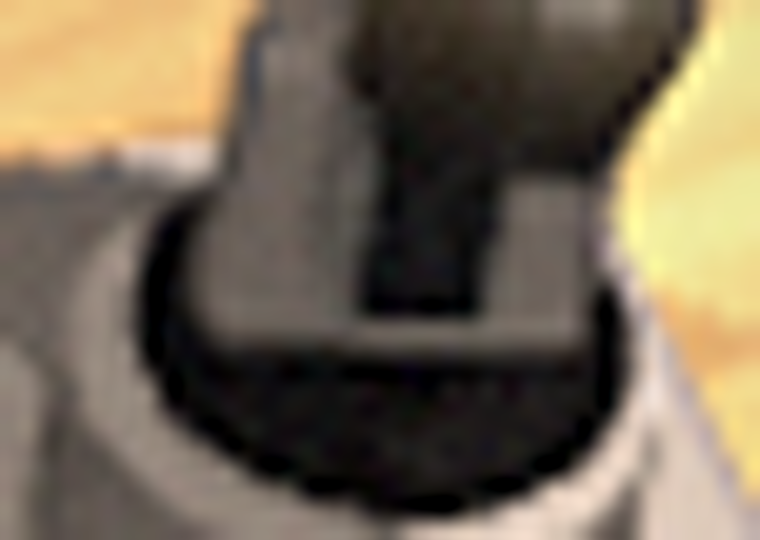

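The near side of the flange is down on the rim, and the wing's lower edge reads about 60°, so the wing still follows the jaws. Twist peaked at 1.2 N m at yaw -24.8°, which is the stop. After that my sideways offset let the cap pivot about one stop inside the hole's clearance, moving the axis by (-3,+2) mm and the angle about 8° too far. I'll bring it back and recentre it.

```bash
python3 -m pendant '[[[0,0.012,0.02,0.0013,-0.0019,-0.03],[0,0.006,0.02,0,0,-0.02]]]'
python3 - <<'E'
from h import *
delta([.6028,.2953,.1247],-22.4)
E
```

```text
time_s: 12.15
eef_pos: [0.6024, 0.2968, 0.1247]
eef_rot: [-0.001, 0.832, 0.555, -0.0]
wrist_force: [-12.9, -7.2, 24.3]
opening: 0.159
t 12.15 pos [0.6024 0.2968 0.1247] yaw -22.51 tz [-0.0013  0.0014 -1.    ] F [-12.9  -7.2  24.3] M [-1.12  2.16 -0.15] open 0.159 q6 0.67
shift [-0.0064  0.0047 -0.0001] turn [-0.0005 -0.0003 -0.0006]
```

```bash
python3 -m pendant '[[[-0.014,0.0,0.018,-0.0005,0,0.006],[-0.012,0.0,0.018,0,0,0.006]]]'
python3 - <<'E'
from h import *
delta([.6028,.2953,.1247],-22.4)
E
```

```text
time_s: 12.4
eef_pos: [0.6023, 0.2966, 0.1247]
eef_rot: [-0.001, 0.841, 0.541, 0.006]
wrist_force: [-6.0, 4.6, 16.0]
opening: 0.16
t 12.4 pos [0.6023 0.2966 0.1247] yaw -24.45 tz [ 0.008   0.008  -0.9999] F [-6.   4.6 16. ] M [0.4  1.29 1.1 ] open 0.16 q6 0.7
shift [-0.0047  0.005  -0.0001] turn [ 0.0013 -0.0033 -0.0114]
```

```bash
python3 -m pendant '[[[-0.008,0.004,0.022,0.002,-0.004,0.002],[-0.006,0.002,0.022,0.001,-0.003,0.003]]]'
python3 - <<'E'
from h import *
delta([.6028,.2953,.1247],-22.4)
E
```

```text
time_s: 12.65
eef_pos: [0.6024, 0.2968, 0.1247]
eef_rot: [0.0, 0.843, 0.537, -0.004]
wrist_force: [-13.6, -3.1, 24.5]
opening: 0.16
t 12.65 pos [0.6024 0.2968 0.1247] yaw -25.02 tz [-0.0064 -0.0051 -1.    ] F [-13.6  -3.1  24.5] M [-0.29  1.97  0.98] open 0.16 q6 0.72
shift [-0.0059  0.0052  0.0002] turn [-0.0012  0.0023 -0.0146]
```

```bash
python3 -m pendant '[[[-0.01,0.002,0.02,-0.001,0.0012,0.002],[-0.008,0.001,0.02,0,-0.0012,0.002]]]'
python3 - <<'E'
from h import *
s=cam('scene','scene10')
delta([.6028,.2953,.1247],-22.4)
s=cam('scene');s=cam('scene')
delta([.6028,.2953,.1247],-22.4)
cv2.imwrite('pics/s10.png',cv2.resize(s['pixels'][160:200,370:424],(810-10,592),interpolation=2))
A=proj(s,[[.6024,.2968,.1152]]);print(A)
E
```

```text
time_s: 12.9
eef_pos: [0.6022, 0.2968, 0.1247]
eef_rot: [0.001, 0.845, 0.534, 0.0]
wrist_force: [-9.0, 0.1, 20.2]
opening: 0.158
t 12.95 pos [0.6022 0.2968 0.1246] yaw -25.41 tz [ 0.0018 -0.0026 -1.    ] F [-8.4  0.7 19.6] M [0.08 1.66 1.05] open 0.156 q6 0.73
shift [-0.0054  0.0059 -0.0003] turn [ 0.0008  0.0005 -0.0167]
t 13.05 pos [0.6022 0.2968 0.1247] yaw -25.39 tz [ 0.0017 -0.0024 -1.    ] F [-9.3 -0.1 20. ] M [0.17 1.73 1.04] open 0.157 q6 0.73
shift [-0.0055  0.0059 -0.0002] turn [ 0.0008  0.0005 -0.0166]
[[396.18751558 180.86564232]]
```

View pics/s10.png

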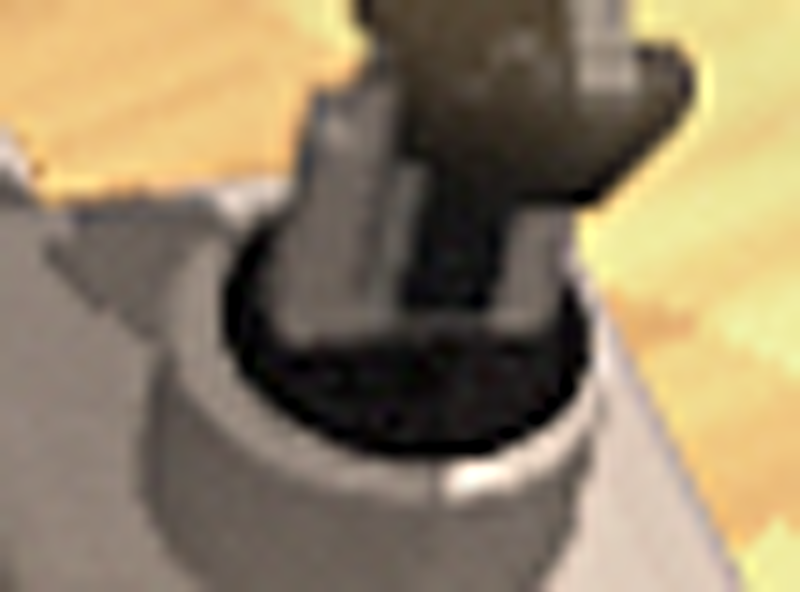

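The wing now lies along the tank's y and the flange is seated concentrically on the rim. The reading is steady: 20 N press, 0.2° tilt, 1.0 N m held against the stop. I'll check the rest of the bench before handing in.

View pics/scene10.png

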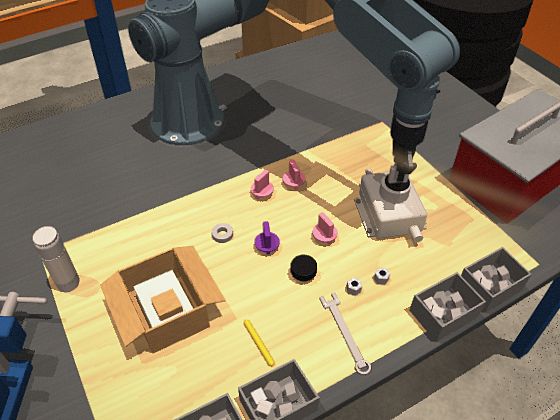

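The cap is on the neck at (398,185), and the pink, purple and low black caps, along with everything else, are where they were. I'm handing in.

Run:
```python
from h import *
print(ctrl.hand_in()); delta([.6028,.2953,.1247],-22.4)
```

```text
the job is handed in; nothing more can be done
None
the job is handed in; nothing more can be done
```

The bayonet cap is on the tank's neck. I gripped the metal-winged cap with the black flange, let its lugs down through the notches and pressed it home. I then turned it clockwise to the stop and handed in at about 13 s, still gripping and pressing.

**Last checks that agreed**
- The TCP height was 0.1247 m, exactly what the home position should give.
- The arm was pressing with a steady 20 N (12 N needed), with about 0.2° of tilt.
- It was holding about 1.0 N m against the stop, with the jaws turned about 96° from where they entered (about 93° expected).
- In the picture the flange sits on the rim, and the other things on the bench have not moved.

**What disagreed or went wrong**
- **Overturn:** during the turn I briefly went about 7° past the stop, because my sideways offset let the cap pivot inside the hole's clearance. I turned it back, recentred it and rested it on the stop again.
- **Sideways load:** about 9 N sideways, from the way the arm flexes when pressing, was still there at the end.
- **Cameras:** the two cameras disagreed by about 5 mm. I used the scene camera because it matched the arm's own position.
- **After hand-in:** I could not read the state once the job was handed in, so the final second is unchecked.

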